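# Press a glued frame corner in its jig, then draw it out and hold up its back

## Robot

A 6-joint arm with a two-finger parallel gripper is mounted at the origin on the work surface. World frame = base frame: x ahead of the robot, y to its left, z up, the work surface at z = 0. Lengths are in m, angles in rad, forces in N, time in s.
With the tool pointing down it reaches from about 0.375 to 0.925 m from the base axis. Payload 5.7 kg.
Tool frame: the origin (TCP) lies midway between the tips of the shut fingers; the grasp point (between the pads) lies 19 mm behind it; z points along the fingers, y is the line along which they close (so a half turn about z gives the same grasp; the last joint's range is limited). The gripper opens to 88 mm and grips with 3 to 60 N. Pads are 20 mm wide; open, the fingers measure 115 mm over their backs; the gripper's body (75 mm by 178 mm) begins 61 mm behind the grasp point.
Start: joints at [1.048, 0.359, 1.51, -0, 1.272, -0.115], TCP at [0.238, 0.551, 0.223] pointing down, gripper open.
Joint ranges: [-2.97, 2.97], [-1.01, 2.36], [0.21, 2.38], [-0.96, 4.11], [0.2, 2.71], [-2.98, 2.98]. Speed limits (rad/s): [2.39, 2.39, 3.14, 3.14, 3.14, 3.14].

## Interface

Orientations are given as a unit quaternion [x, y, z, w].
In Python, from bench import move_ptp, servo_line, goto_joints, move_gripper, sleep, inverse_kinematics, capture, PlanningError, close_job, spot_in, silhouettes, current_clock, current_joint_pos, current_qvel, current_joint_torque, current_position, current_orientation, current_force, current_torque, current_finger_gap, current_grip_force gives the robot as it stands. Calls block until the motion is done:
- move_ptp(position, orientation): joint-space move of the TCP to a pose.
- servo_line(position, orientation=None, rate=0.15, contact_N=None): straight line of the TCP; orientation=None keeps the orientation; rate is the mean speed in m/s. With contact_N (N) it stops when the force on the tool has changed by that much, and returns True; else False.
- goto_joints(angles): joint-space move.
- move_gripper(opening): finger opening in m; the grip force is fixed at half the most; returns when the fingers have stopped.
- sleep(seconds).
- inverse_kinematics(position, orientation): joint angles nearest the present ones, or None.
- capture(name): name is "side" or "top"; returns a dict with "image" (480x640x3 uint8, blue, green, red), "range_z" (480x640 float32, m along the optical axis (not along the pixel's ray), 0 where there is no reading), "intrinsics" (3x3 intrinsics, pixels), "k1" (the pictures are not rectified: a ray, as slopes to the right and down, at radius r is drawn at 1 + k1 r^2 times it, then the intrinsics apply), "R" (3x3) and "t" (3): a world point X has camera coordinates R X + t. Camera axes: x right, y down, z forward; pixel columns grow to the right and rows downward; lengths in m; the calibration is good to about 2 mm. A picture is of the moment at which its call begins.
A pose or a line that the arm cannot do raises PlanningError and nothing moves.
- close_job(): hands the job in; it is judged then, once.
Trained networks look in the newest picture that a camera, given by its name, has taken for a name from the list of things; names that differ only in an ending like _2 or _b are one class to them, and where a whole thing is asked for, a point or a joint stands for the part that bears it (a point fixed in the world has none). Each returns a list of dicts, best first, with "conf" (0 to 1); they miss things now and then, are a little off and sometimes report something else, mostly with a low value. They report only what shows in the picture. A call takes as long as a camera call.
- spot_in(camera, query): "xy" ([column, row] in pixels, amid what is visible of it).
- silhouettes(camera, query): "region" (480x640 bool, what is visible of it) and "xy" ([column, row] in pixels, amid what is visible of it).
Readings, each from a call of its own:
- current_clock(): time.
- current_joint_pos(): joint angles.
- current_qvel(): joint speeds.
- current_joint_torque(): joint torques, N m.
- current_position(): TCP position.
- current_orientation(): TCP orientation.
- current_force(): force on the tool from outside, world axes, zero at the start.
- current_torque(): the same for the moment, N m.
- current_finger_gap(): finger opening in m.
- current_grip_force(): force on a finger pad.
Only numpy, scipy, OpenCV 4.12 (cv2) and the standard library are available. Lean on these libraries where they do the work, as an engineer would, in place of code of your own. Each camera call takes 0.05 s, during which the arm holds its last target. There are 200 camera calls.

## Task

The frame corner lying in the corner jig has just been joined with quick-setting glue: swing the handle of the toggle clamp up and over until the clamp locks down on the joint, leave it locked for two seconds, then swing it fully back open. Then draw the corner up out of the jig, tip it nearly on edge (at least 60 degrees from lying flat, either way) so that its back can be checked, and finish while holding it still in the gripper with every part of it at least 10 cm above the bench. Leave the other things on the bench where they are.

Things in the scene. Friction and masses are not known exactly. Their poses are not given: they have to be found in the camera images.
- jig: Fixed corner jig: plywood base 213 x 116 x 18 mm with low aluminium fences, an inner block (tops 32 mm up) and a steel toggle clamp. Origin on the bench under the middle of the frame corner's mitre; x from clamp to corner along its bisector, z up. Base from x -158 to +55, y +-58 mm. Clamp moves in the plane y = 0 (+-24 mm); its foot from x -139 to -65 mm. All mm below are in this frame.
- handle_top (a point): Top of the clamp handle's black round grip (19 mm thick, 82 long). Open at the start: leans 67 deg back from the corner, top at x -204, z 113 mm (y 0). Pushed towards the corner it rises by (-191,135), (-169,160), (-135,181), (-112,189) to (-66,194): upright, at its stop, locked. Dead centre is x -73: go past it, then it stays by itself. Needs 2 to 6 N; swung back it stays too, at its stop.
- clamp_arm (a joint): Clamp arm: 0 = fully open as at the start (standing up, top about 155 mm above the bench, x -110 to -60 mm), about 1.6 when down and locked on the corner. It moves only with the handle.
- clamp_pad: Black rubber bumper (18 mm across) on the spindle at the arm's end; it comes down on the corner at x -5, y 0 mm. Its z axis points along the spindle to the arm.
- corner_mid (a point): Middle of the frame corner's mitre, half-way up. It is an L of dark wood moulding with gilt inner lip, 0.1 to 0.19 kg, two legs 30 mm wide, 24 high, 165 long outside, at a right angle; x along its bisector (legs at +45 and -45 deg from x), z up from its flat back. It lies in the jig with 1 mm of play, axes as the jig's; fences and block hold it near the mitre: 20 mm straight up frees it.
- leg_left (a point): Place to grip on the corner's left leg (+45 deg, towards +y): middle of its width and height, 115 mm from the mitre's middle, 30 mm above the bench. From 85 to 150 mm the leg sticks out free over the bench, its back 18 mm above it. The inner side has a rebate 6 mm deep in its lowest 8 mm; the gilt lip above it, 7 mm high, is the edge of the 30 mm.
- leg_right (a point): The same on the right leg, along -45 degrees.
- leg_end_left (a point): Middle of the free end of the left leg, 150 mm from the mitre's middle, half-way up.
- leg_end_right (a point): Middle of the free end of the right leg, 150 mm from the mitre's middle, half-way up.
- corner: The frame corner itself: origin on its flat back, 12 mm under corner_mid, same axes.
- glue: Bystander: small white glue bottle, 32 mm across, 90 mm high, standing beside the clamp. Origin under its centre.
- offcut: Bystander: light wood moulding offcut 28 x 62 x 24 mm lying between the ends of the legs. Origin under its centre.
- tape: Bystander: brown tape roll, 104 mm across, 48 mm high. Origin under its centre.
- calculator: Bystander: black calculator 145 x 82 x 16 mm. Origin under its centre, x along its length.
- knife: Bystander: yellow utility knife, 170 mm long, 24 mm wide, 16 mm high. Origin on the bench, x along its length.
- done_corner: Bystander: finished frame corner of light wood, 38 x 20 mm moulding, legs 139 mm long outside. Origin under its mitre, x along its bisector.
- pencil_mug: Bystander: white mug 76 mm across, 90 mm high, with pencils up to 165 mm high. Origin under its centre.

How it is judged:
On the way, in this order (a step that is already met when the one before it is completed fails the run):
1. the clamp is locked, past dead centre, with its rubber bumper pressing on the frame corner, for two seconds (value of joint clamp_arm above 1.55 rad and x of handle_top in the frame of jig above -0.0715 m and contact force between clamp_pad and corner above 3 N), for 1.8 s.
2. the clamp is swung fully back open while the corner still lies in the jig (value of joint clamp_arm below 0.3 rad and distance of corner_mid from where it was at the start of the episode below 0.012 m), for 0.2 s.
3. the corner is drawn up out of the jig in the gripper (height (world z) of corner_mid above 0.08 m and contact force between the fingers and corner above 0.5 N), for 0.2 s.
At the end, for the whole second after the job is handed in: The gripper holds the frame corner still, tipped at least 55 degrees from lying flat, the middle of its mitre and both leg ends at least 90 mm above the bench, clear of the jig; the clamp is open (arm below 0.3 rad); no bystander has moved more than 30 mm (angle between corner_mid's own z axis and vertical above 0.96 rad and height (world z) of each of corner_mid, leg_end_left, leg_end_right above 0.09 m and contact force between the fingers and corner above 1 N and contact force between corner and jig below 0.2 N and linear speed of corner below 0.03 m/s and angular speed of corner below 0.2 rad/s and value of joint clamp_arm below 0.3 rad and distance of each of glue, offcut, tape, calculator, knife, done_corner, pencil_mug from where it was at the start of the episode below 0.03 m); the arm keeps its last pose, push and grip.
It fails at once if a bystander is knocked away (moved by more than 30 mm) (distance of any of glue, offcut, tape, calculator, knife, done_corner, pencil_mug from where it was at the start of the episode above 0.03 m).
It also fails if it takes over 69 s, if anything falls off the work surface, if the arm or the gripper's body presses on something with over 40 N, if the wrist force passes 120 N, or if a joint passes its speed limit or range.

## Working session

There is one attempt and no reset: what is moved stays moved. The work goes in short steps, each a Python script; the robot and the scene stay as the last script left them, time stands still between calls to the robot, and variables do not carry over. Pictures are saved under pics/ and viewed, at most 10 in all, crops included, and the job is handed in when it is done.

```bash
mkdir -p pics; ls; cat > h.py <<'E'
import numpy as np, cv2
from bench import *
def cloud(c):
    K=np.array(c["intrinsics"]);R=np.array(c["R"]);t=np.array(c["t"]);k=c["k1"]
    v,u=np.mgrid[0:480,0:640]
    p=cv2.undistortPoints(np.stack([u.ravel(),v.ravel()],1).astype(np.float64)[:,None],K,np.array([k,0,0,0,0.]))[:,0]
    z=c["range_z"].ravel().astype(float)
    P=np.c_[p[:,0]*z,p[:,1]*z,z]
    W=(P-t)@R
    W[z==0]=np.nan
    return W.reshape(480,640,3)
E
python3 - <<'E'
from h import *
for n in ("top","side"):
    c=capture(n); cv2.imwrite(f"pics/{n}0.png",c["image"]); W=cloud(c); np.save(f"{n}0.npy",W)
    print(n,c["k1"],c["intrinsics"],c["t"], -np.array(c["R"]).T@c["t"])
    for q in ["jig","corner","handle_top","leg_left","leg_right","leg_end_left","leg_end_right","corner_mid","clamp_pad","glue","offcut","tape","calculator","knife","done_corner","pencil_mug"]:
        for d in spot_in(n,q)[:2]:
            x,y=map(int,map(round,d["xy"])); w=np.nanmedian(W[y-2:y+3,x-2:x+3].reshape(-1,3),0)
            print(q,round(d["conf"],2),x,y,w.round(3))
print(current_clock())
E
```

```text
pics
top -0.18941460250826245 [[590.30457673   0.         319.82879258]
 [  0.         590.30457673 247.82320576]
 [  0.           0.           1.        ]] [0.0186088  0.55010345 1.56248303] [0.24418095 0.00800574 1.6384825 ]
jig 0.68 341 259 [ 0.525 -0.032  0.022]
corner 0.56 299 263 [0.512 0.084 0.027]
handle_top 0.67 371 248 [ 0.544 -0.11   0.097]
leg_left 0.62 303 264 [0.507 0.072 0.035]
leg_right 0.95 300 263 [0.51  0.081 0.032]
leg_right 0.65 350 251 [ 0.524 -0.052  0.146]
leg_end_left 0.9 299 264 [0.51  0.084 0.021]
leg_end_left 0.74 417 173 [ 0.781 -0.25   0.021]
leg_end_right 0.92 301 264 [0.509 0.078 0.032]
corner_mid 0.88 301 262 [0.512 0.078 0.038]
clamp_pad 0.26 334 210 [ 0.656 -0.011  0.06 ]
glue 0.56 334 210 [ 0.656 -0.011  0.06 ]
offcut 0.73 253 294 [0.423 0.209 0.022]
offcut 0.37 347 250 [ 0.527 -0.045  0.145]
tape 0.83 422 181 [ 0.757 -0.264  0.019]
tape 0.68 158 249 [0.547 0.488 0.016]
calculator 0.81 159 249 [0.547 0.485 0.016]
calculator 0.74 335 210 [ 0.655 -0.014  0.061]
knife 0.86 238 182 [0.746 0.266 0.015]
done_corner 0.67 479 295 [ 0.429 -0.42   0.011]
pen
[... 437 characters left out ...]

leg_left 0.66 340 287 [0.509 0.077 0.029]
leg_right 0.56 353 286 [0.48  0.068 0.031]
leg_end_left 0.57 339 286 [0.511 0.077 0.032]
leg_end_right 0.76 354 286 [0.478 0.067 0.03 ]
corner_mid 0.58 344 283 [0.501 0.067 0.032]
clamp_pad 0.69 271 179 [ 0.761 -0.264  0.002]
clamp_pad 0.56 342 222 [ 0.524 -0.022  0.137]
glue 0.66 283 243 [ 0.66  -0.005  0.053]
offcut 0.96 365 346 [0.43  0.214 0.023]
tape 0.97 270 179 [ 0.764 -0.264  0.004]
tape 0.52 216 348 [0.739 0.275 0.012]
calculator 0.95 278 462 [0.552 0.481 0.014]
knife 0.92 218 347 [0.736 0.27  0.012]
done_corner 0.73 402 160 [ 0.415 -0.393  0.019]
pencil_mug 0.78 351 127 [ 0.571 -0.471  0.058]
pencil_mug 0.34 363 344 [0.435 0.209 0.024]
1.7
```

View pics/top0.png

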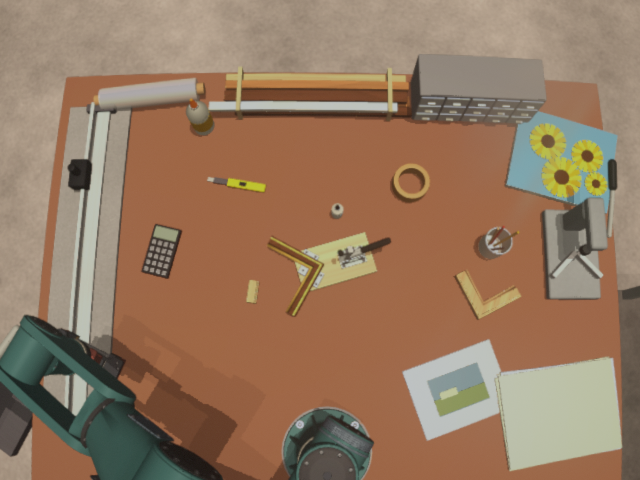

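View pics/side0.png

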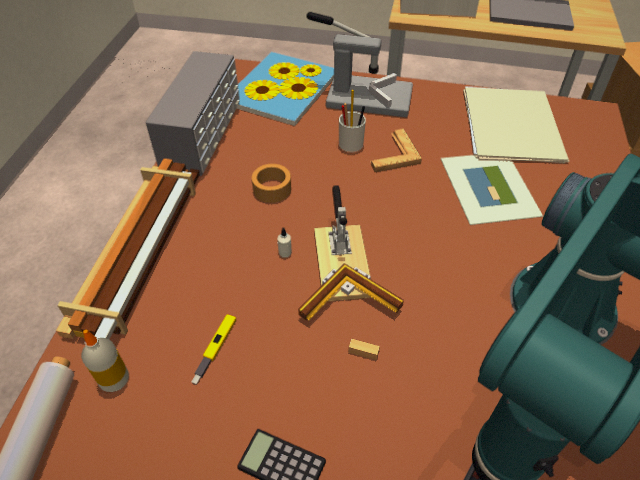

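The top view shows the corner's mitre at about (322,263), with its leg ends at (270,240) and (293,313). The clamp handle points right, its grip end at about (390,240), and the glue bottle is at (337,210). So jig +x is roughly world +y, and the left leg is the one nearer the robot. The side view agrees: mitre about (346,268), legs ending at (303,315) and (400,305), offcut at (364,348).

Next I fit the pose with silhouettes and depth.

```bash
cat >> h.py <<'E'
def proj(c,X):
    r=cv2.Rodrigues(np.array(c["R"],float))[0]
    return cv2.projectPoints(np.asarray(X,float).reshape(-1,1,3),r,np.array(c["t"],float),np.array(c["intrinsics"],float),np.array([c["k1"],0,0,0,0.]))[0][:,0]
s=np.sqrt(.5)
A=np.array([[s,-s],[s,s]]) # leg(+45): u dir (s,s); v dir (-s,s)
Lp=np.array([[-15,-15],[150,-15],[150,15],[15,15],[15,150],[-15,150]])/1000. # u=left? coords (a along -45, b along +45)
Lxy=np.c_[s*(Lp[:,0]+Lp[:,1]), s*(Lp[:,1]-Lp[:,0])]
def w2(p,xy):
    ca,sa=np.cos(p[2]),np.sin(p[2]); return np.asarray(xy)@np.array([[ca,sa],[-sa,ca]])+p[:2]
def mask(c,p,xy,z0,z1,S=4):
    m=np.zeros((480*S//1,640*S),np.uint8); q=w2(p,xy); n=len(q)
    a=proj(c,np.c_[q,np.full(n,z0)]); b=proj(c,np.c_[q,np.full(n,z1)])
    f=lambda P: cv2.fillPoly(m,[np.round((P+.5)*S*16-8).astype(np.int32)],1,shift=4)
    f(a);f(b)
    for i in range(n):
        j=(i+1)%n; f(np.array([a[i],a[j],b[j],b[i]]))
    return cv2.resize(m.astype(np.float32),(640,480),interpolation=cv2.INTER_AREA)
E
cat > fit.py <<'E'
from h import *
from scipy.optimize import minimize
C={};M={}
for n in ("top","side"):
    C[n]=capture(n); d=silhouettes(n,"corner"); 
    print(n,[(round(x["conf"],2),int(x["region"].sum()),np.round(x["xy"])) for x in d[:3]])
    W=cloud(C[n]); near=[x for x in d if np.hypot(*(np.nanmedian(W[x["region"]],0)[:2]-[.51,.08]))<.08]
    M[n]=near[0]["region"].astype(np.float32)
def cost(p,names):
    r=0
    for n in names:
        m=mask(C[n],p,Lxy,.018,.042); r+=1-np.minimum(m,M[n]).sum()/np.maximum(m,M[n]).sum()
    return r
def run(names,p0):
    return minimize(cost,p0,args=(names,),method="Nelder-Mead",options=dict(initial_simplex=p0+np.array([[0,0,0],[.01,0,0],[0,.01,0],[0,0,.1]]),xatol=1e-4,fatol=1e-4))
p0=np.array([.515,.04,np.pi/2])
for names in (["top"],["side"],["top","side"]):
    r=run(names,p0); print(names,r.x.round(4),round(r.fun,3))
p=r.x; np.save("pose.npy",p)
# depth checks
for n in ("top","side"):
    W=cloud(C[n]).reshape(-1,3); W=W[np.isfinite(W).all(1)]
    d=W[:,:2]-p[:2]; ca,sa=np.cos(p[2]),np.sin(p[2]); J=np.c_[d[:,0]*ca+d[:,1]*sa,-d[:,0]*sa+d[:,1]*ca,W[:,2]]
    b=(abs(J[:,2]-.018)<.004)&(J[:,0]<.07)&(J[:,0]>-.18)&(abs(J[:,1])<.08)
    print(n,"base x,y pct",np.percentile(J[b,0],[1,99]).round(3),np.percentile(J[b,1],[1,99]).round(3))
    g=(J[:,2]>.06)&(J[:,0]<-.14)&(J[:,0]>-.23)&(abs(J[:,1])<.04)
    print("grip",g.sum(),J[g].min(0).round(3),J[g].max(0).round(3),np.median(J[g],0).round(3))
    g=(J[:,2]>.12)&(J[:,0]<-.04)&(J[:,0]>-.14)&(abs(J[:,1])<.04)
    print("arm",g.sum(),J[g].min(0).round(3),J[g].max(0).round(3))
    im=C[n]["image"].copy()
    H=[(-.204,0,.113),(-.191,0,.135),(-.066,0,.194),(-.005,0,.042)]
    for X in H:
        q=proj(C[n],[[*w2(p,[X[:2]])[0],X[2]]])[0]; cv2.circle(im,tuple(int(v) for v in q.round()),2,(255,0,0),-1)
    for z,xy in ((.042,Lxy),(.018,np.array([[-.158,-.058],[.055,-.058],[.055,.058],[-.158,.058]]))):
        q=w2(p,xy); cv2.polylines(im,[proj(C[n],np.c_[q,np.full(len(q),z)]).round().astype(np.int32)],True,(255,255,0),1)
    cx,cy=proj(C[n],[[*p[:2],.03]])[0].astype(int); cr=im[cy-75:cy+75,cx-100:cx+100]
    cv2.imwrite(f"pics/fit_{n}.png",cv2.resize(cr,None,fx=3.9,fy=3.9,interpolation=cv2.INTER_CUBIC)) 
a,b=[cv2.resize(cv2.imread(f"pics/fit_{n}.png"),(560,420)) for n in ("top","side")]
cv2.imwrite("pics/fit.png",cv2.resize(np.vstack([a,b]),(400*2,600)) if 0 else np.hstack([cv2.resize(a,(400,300)),cv2.resize(b,(400,300))]))
for n in ("leg_left","leg_right","leg_end_left","leg_end_right","offcut","glue"): pass
print("legL",w2(p,[[.115*s,.115*s],[.115*s,-.115*s],[-.204,0],[-.066,0]]).round(3))
E
python3 fit.py
```

```text
top [(0.89, 1199, array([299., 264.]))]
side [(0.64, 1743, array([342., 286.]))]
['top'] [0.5031 0.0351 1.8606] 0.091
['side'] [0.5048 0.0351 1.8717] 0.188
['top', 'side'] [0.5024 0.0357 1.8612] 0.284
top base x,y pct [-0.156  0.053] [-0.059  0.056]
grip 175 [-0.206 -0.012  0.085] [-0.14   0.007  0.122] [-0.171 -0.002  0.106]
arm 116 [-0.109 -0.011  0.121] [-0.059  0.007  0.157]
side base x,y pct [-0.156  0.054] [-0.06   0.054]
grip 184 [-0.202 -0.013  0.085] [-0.14   0.006  0.121] [-0.171 -0.005  0.106]
arm 138 [-0.098 -0.011  0.121] [-0.057  0.006  0.151]
legL [[ 0.401  0.09 ]
 [ 0.557  0.137]
 [ 0.561 -0.16 ]
 [ 0.521 -0.028]]
```

View pics/fit.png

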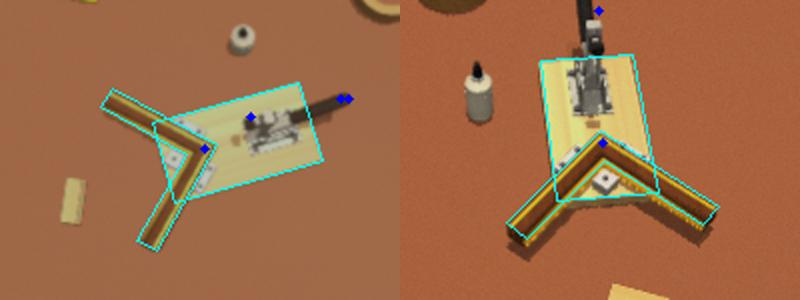

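The fit agrees with the depth data: the base edges match within about 2 mm, and the grip and arm are where the task says. I shift the origin 2 mm in jig −y to centre it on the base and handle. Now I push the clamp shut.

```bash
cat >> h.py <<'E'
from scipy.spatial.transform import Rotation as Ro
P=np.array([.5042,.0363,1.862])
def J(x,y,z): return np.r_[w2(P,[[x,y]])[0],z]
def down(a):
    y=np.array([np.cos(a),np.sin(a),0]); z=np.array([0,0,-1.]); return np.c_[np.cross(y,z),y,z]
def quat(R): return Ro.from_matrix(R).as_quat()
T=np.array([[-204,113],[-191,135],[-169,160],[-135,181],[-112,189],[-66,194]])/1000.
arc=np.r_[0,np.cumsum(np.hypot(*np.diff(T,axis=0).T))]; arc/=arc[-1]
from scipy.interpolate import PchipInterpolator
Tp=PchipInterpolator(arc,T); lean=lambda f: np.radians(67*(1-f))
E
cat > a.py <<'E'
from h import *
q=[]
for a in (P[2]+np.pi/2,P[2]-np.pi/2):
    j=inverse_kinematics(J(-.24,0,.25),quat(down(a))); print(a,None if j is None else np.round(j,2)); 
    if j is not None: q.append((abs(j[5]),a))
a=min(q)[1]; Q=quat(down(a)); np.save("Q.npy",Q)
move_gripper(0.0)
move_ptp(J(-.245,0,.25),Q)
servo_line(J(-.245,0,.095),rate=.15)
print(current_clock(),current_position(),current_force())
def tcp(f,e=0):
    t=Tp(f); return J(t[0]-.0095*np.cos(lean(f))-.010+e,0,t[1]-.020)
for f in np.linspace(0,1,9):
    h=servo_line(tcp(f),rate=.08,contact_N=30); F=current_force()
    print(round(f,2),h,current_position().round(3) if hasattr(current_position(),'round') else current_position(),np.round(F,1))
    if h: break
print(current_clock())
c=capture("side"); cv2.imwrite("pics/s1.png",c["image"][100:340,180:500])
print("locked top target px",proj(c,[J(-.066,0,.194)]))
E
python3 a.py
```

```text
3.4327963267948967 [-0.44  0.34  1.46 -0.    1.33  2.41]
0.29120367320510354 [-0.44  0.34  1.46 -0.    1.33 -0.73]
7.3167 [ 0.57524782 -0.19868585  0.09584865] [-0.56637363 -0.36907568  0.04321632]
0.0 False [ 0.567 -0.172  0.093] [ 0.  -1.8  0.6]
0.12 False [ 0.564 -0.163  0.112] [ 0.2  0.2 -0.9]
0.25 False [ 0.561 -0.152  0.129] [ 0.5 -0.   0.5]
0.38 False [ 0.556 -0.138  0.143] [ 0.2 -0.8 -0.8]
0.5 False [ 0.552 -0.122  0.155] [ 0.2 -1.2 -0. ]
0.62 False [ 0.546 -0.104  0.164] [-0.3 -0.1 -0.4]
0.75 False [ 0.541 -0.085  0.17 ] [ 0.4  0.1 -0.5]
0.88 False [ 0.535 -0.065  0.173] [ 0.1 -1.1 -1.1]
1.0 False [ 0.53  -0.048  0.174] [  3.7 -12.7  -6.1]
11.075
locked top target px [[343.53205213 202.2792678 ]]
```

View pics/s1.png

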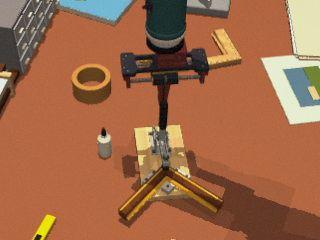

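In the picture the gripper's fingers are at about (343,190) full-frame, the handle stands just below them at about (343,205), and the arm is lying down toward the mitre. The reaction has risen to 13 N. I push on gently to the stop and check.

```bash
cat > b.py <<'E'
from h import *
import sys
p=np.array(current_position()); d=J(1,0,0)-J(0,0,0)
h=servo_line(p+d*.012,rate=.02,contact_N=18)
print(h,((np.array(current_position())-p)@d).round(4),np.round(current_force(),1))
sleep(.3)
for n in ("side","top"):
    c=capture(n); W=cloud(c).reshape(-1,3); W=W[np.isfinite(W).all(1)]
    e=W[:,:2]-P[:2]; ca,sa=np.cos(P[2]),np.sin(P[2]); j=np.c_[e[:,0]*ca+e[:,1]*sa,-e[:,0]*sa+e[:,1]*ca,W[:,2]]
    g=(j[:,0]>-.1)&(j[:,0]<.02)&(abs(j[:,1])<.02)&(j[:,2]>.05)&(j[:,2]<.21)
    for lo,hi in ((.05,.1),(.1,.15),(.15,.21)):
        k=g&(j[:,2]>lo)&(j[:,2]<=hi); print(n,lo,k.sum(),j[k].min(0).round(3) if k.any() else '',j[k].max(0).round(3) if k.any() else '')
    if n=="side": cv2.imwrite("pics/s2.png",cv2.resize(c["image"][150:310,240:440],None,fx=4,fy=3.75)[:600,:800])
x=np.array(current_position())-[*P[:2],0]; print("tcp jig x",x@d,current_clock())
E
python3 b.py
```

```text
True -0.0003 [  1.5 -11.3  -2.4]
side 0.05 302 [-0.098 -0.016  0.05 ] [0.011 0.014 0.1  ]
side 0.1 105 [-0.072 -0.01   0.1  ] [-0.059  0.009  0.15 ]
side 0.15 216 [-0.098 -0.011  0.15 ] [-0.055  0.009  0.21 ]
top 0.05 123 [-0.096 -0.009  0.051] [-0.001  0.016  0.096]
top 0.1 8 [-0.067  0.001  0.101] [-0.06   0.008  0.142]
top 0.15 2 [-0.057 -0.001  0.182] [-0.057  0.001  0.185]
tcp jig x -0.08831659995615886 11.9333
```

View pics/s2.png

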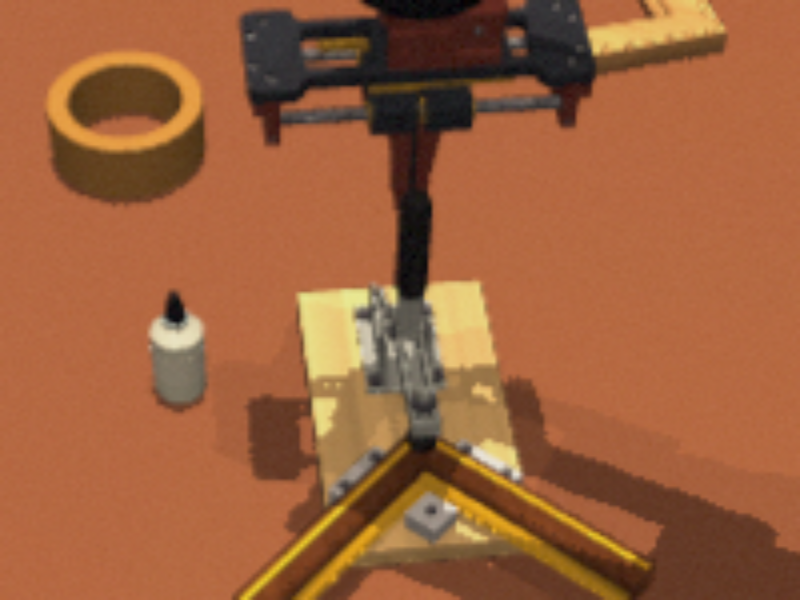

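The image shows the handle upright at about (415,250) in the crop and the arm's pad on the mitre at about (425,440). Depth puts the grip's front face at x −0.056, so its axis is at about −0.0655, which is the stop. I hold for two seconds, then swing it back open.

```bash
cat > c.py <<'E'
from h import *
d=J(1,0,0)-J(0,0,0)
sleep(2.3)
p=np.array(current_position())
servo_line(p-d*.025,rate=.1)
servo_line(J(-.11,0,.24),rate=.2)
servo_line(J(-.025,0,.24),rate=.2)
servo_line(J(-.025,0,.172),rate=.15)
print(current_clock(),np.round(current_force(),1))
def tcp(f,e):
    t=Tp(f); th=lean(f); n=np.array([np.cos(th),np.sin(th)])
    c=t+.02*np.array([np.sin(th),-np.cos(th)])+.0095*n-e*n
    return J(c[0]+.010,0,c[1])
for f in np.linspace(1,0,9):
    h=servo_line(tcp(f,.004),rate=.08,contact_N=25)
    print(round(f,2),h,np.round(current_force(),1))
    if h: break
sleep(.2); p=np.array(current_position())
servo_line(p+[0,0,.10],rate=.2)
for n in ("side","top"):
    c=capture(n); W=cloud(c).reshape(-1,3); W=W[np.isfinite(W).all(1)]
    e=W[:,:2]-P[:2]; ca,sa=np.cos(P[2]),np.sin(P[2]); j=np.c_[e[:,0]*ca+e[:,1]*sa,-e[:,0]*sa+e[:,1]*ca,W[:,2]]
    for nm,g in (("grip",(j[:,2]>.06)&(j[:,2]<.14)&(j[:,0]<-.14)&(j[:,0]>-.23)&(abs(j[:,1])<.04)),("arm",(j[:,2]>.12)&(j[:,2]<.17)&(j[:,0]<-.04)&(j[:,0]>-.12)&(abs(j[:,1])<.04))):
        print(n,nm,g.sum(),j[g].min(0).round(3),j[g].max(0).round(3))
print(current_clock())
E
python3 c.py
```

```text
16.3167 [0.5 0.8 0.7]
1.0 False [-0.2 -1.2  0.2]
0.88 False [ 0.1 -0.   0. ]
0.75 False [ 1.1 -0.2 -0.7]
0.62 False [ 0.5 -0.9 -0.3]
0.5 False [ 0.2 -0.2 -0.8]
0.38 False [0.5 0.2 0.2]
0.25 False [-0.3 -0.2  0.3]
0.12 False [-0.5  0.3  0.2]
0.0 False [-1.5  4.4  9.8]
side grip 181 [-0.205 -0.011  0.086] [-0.141  0.008  0.122]
side arm 137 [-0.098 -0.009  0.122] [-0.057  0.008  0.154]
top grip 79 [-0.169 -0.009  0.089] [-0.14   0.009  0.112]
top arm 23 [-0.108 -0.008  0.13 ] [-0.059  0.007  0.152]
20.775
```

The clamp is open again: the grip and arm readings match the start. Next I plan the grasp on the right leg and the tip-up, with the mitre swinging down so that any sag helps, and check IK for every pose.

```bash
sed -i 's/^p0=.*/p0=np.array([.5042,.0363,1.862])/; s/np.save("pose.npy",p)/np.save("pose2.npy",p)/' fit.py; python3 fit.py | grep '^\[';  cat > d.py <<'E'
from h import *
L=P[2]-np.pi/4; d=np.array([np.cos(L),np.sin(L),0]); u=.097
g=J(u*s,-u*s,.011)
def final(a,psi,tilt):
    R=down(a); ax=np.cross([0,0,-1.],d)   # rotates down -> d
    return Ro.from_euler('z',psi).as_matrix()@Ro.from_rotvec(ax/np.linalg.norm(ax)*tilt).as_matrix()@R
if __name__=="__main__":
  print(g,d)
  for a in (L+np.pi/2,L-np.pi/2):
    print("grasp",round(a,2),[np.round(inverse_kinematics(g+[0,0,h],quat(down(a))),2) for h in (0,.22)])
    for psi in np.radians([0,-20,-40,-60,20]):
      for az in np.radians([10,30,50]):
        for r in (.5,.6):
          p=[r*np.cos(az),r*np.sin(az),.33]
          js=[inverse_kinematics(p,quat(final(a,psi,t))) for t in np.radians([40,75])]
          if all(j is not None for j in js): print(np.degrees(psi).round(),np.degrees(az).round(),r,np.round(js[1],2))
E
python3 d.py
```

```text
['top'] [0.5048 0.0356 1.881 ] 0.11
['side'] [0.506  0.034  1.8826] 0.115
['top', 'side'] [0.5045 0.0351 1.8779] 0.224
[0.5502093  0.12169405 0.011     ] [0.47432267 0.88035107 0.        ]
grasp 2.65 [array([ 0.1 ,  0.58,  1.78, -0.  ,  0.78, -2.55]), array([ 0.1 ,  0.3 ,  1.58, -0.  ,  1.26, -2.55])]
0.0 10.0 0.5 [-0.82  0.35  2.12  1.16  1.55  2.19]
0.0 30.0 0.6 [-0.27  0.31  2.23  1.6   1.23  2.2 ]
-20.0 10.0 0.6 [-0.62  0.31  2.23  1.6   1.23  2.2 ]
20.0 10.0 0.5 [-0.7   0.48  1.86  0.99  1.76  2.25]
20.0 10.0 0.6 [-0.57  0.56  1.68  1.1   1.72  2.38]
20.0 30.0 0.5 [-0.47  0.35  2.12  1.16  1.55  2.19]
20.0 50.0 0.6 [0.08 0.31 2.23 1.6  1.23 2.2 ]
grasp -0.49 [array([ 0.1 ,  0.58,  1.78, -0.  ,  0.78,  0.59]), array([ 0.1 ,  0.3 ,  1.58, -0.  ,  1.26,  0.59])]
0.0 10.0 0.5 [-0.82  0.35  2.12  1.16  1.55 -0.95]
0.0 10.0 0.6 [-0.63  0.43  1.97  1.29  1.47 -0.83]
0.0 30.0 0.6 [-0.27  0.31  2.23  1.6   1.23 -0.94]
-20.0 10.0 0.6 [-0.62  0.31  2.23  1.6   1.23 -0.94]
20.0 10.0 0.5 [-0.7   0.48  1.86  0.99  1.76 -0.89]
20.0 10.0 0.6 [-0.57  0.56  1.68  1.1   1.72 -0.76]
20.0 30.0 0.5 [-0.47  0.35  2.12  1.16  1.55 -0.95]
20.0 30.0 0.6 [-0.28  0.43  1.97  1.29  1.47 -0.83]
20.0 50.0 0.6 [ 0.08  0.31  2.23  1.6   1.23 -0.94]
```

The corner appears to have turned about 1° within its play, so I use a blended yaw for the grasp. For the final pose I try a radial outward pointing at a larger radius, because it keeps joint 4 near zero.

```bash
sed -i 's/^L=P/P[:]=[.5045,.036,1.872]\nL=P/' d.py; cat > e.py <<'E'
from d import *
a=L-np.pi/2; Q=quat(down(a))
for az in np.radians([10,30,45]):
  for r in (.7,.8):
    js=[inverse_kinematics([r*np.cos(az),r*np.sin(az),.36],quat(final(a,az-L,t))) for t in np.radians([0,40,75])]
    print(np.degrees(az).round(),r,[None if j is None else np.round(j,2) for j in js])
p=np.array(current_position()); 
move_gripper(.07)
move_ptp(g+[0,0,.2],Q)
servo_line(g+[0,0,.06],rate=.2)
print("down",servo_line(g,rate=.08,contact_N=8),np.round(current_position(),4),np.round(g,4))
f0=np.array(current_force()); move_gripper(0.0); sleep(.2)
print("gap",current_finger_gap(),current_grip_force(),"dF",np.round(np.array(current_force())-f0,1),current_torque(),current_clock())
E
python3 e.py
```

```text
10.0 0.7 [array([ 0.08,  0.43,  1.07, -0.  ,  1.64,  1.47]), array([0.02, 0.1 , 1.74, 0.17, 0.62, 1.32]), array([-0.03,  0.22,  2.23,  2.8 ,  0.64, -1.34])]
10.0 0.8 [array([ 0.09,  0.61,  0.77, -0.  ,  1.77,  1.48]), array([0.05, 0.25, 1.54, 0.13, 0.66, 1.37]), array([ 0.01,  0.33,  2.02,  2.84,  0.54, -1.35])]
30.0 0.7 [array([ 0.43,  0.43,  1.07, -0.  ,  1.64,  1.47]), array([0.37, 0.1 , 1.74, 0.17, 0.62, 1.32]), array([ 0.31,  0.22,  2.23,  2.8 ,  0.64, -1.34])]
30.0 0.8 [array([ 0.44,  0.61,  0.77, -0.  ,  1.77,  1.48]), array([0.4 , 0.25, 1.54, 0.13, 0.66, 1.37]), array([ 0.36,  0.33,  2.02,  2.84,  0.54, -1.35])]
45.0 0.7 [array([ 0.69,  0.43,  1.07, -0.  ,  1.64,  1.47]), array([0.63, 0.1 , 1.74, 0.17, 0.62, 1.32]), array([ 0.58,  0.22,  2.23,  2.8 ,  0.64, -1.34])]
45.0 0.8 [array([ 0.7 ,  0.61,  0.77, -0.  ,  1.77,  1.48]), array([0.66, 0.25, 1.54, 0.13, 0.66, 1.37]), array([ 0.63,  0.33,  2.02,  2.84,  0.54, -1.35])]
down False [0.55   0.1219 0.0113] [0.5497 0.1218 0.011 ]
gap 0.029899159371668035 30.00016464633518 dF [-0.7  0.3  1.7] [-0.1024022   0.09241925  0.06367034] 25.8917
```

The leg is gripped with a 29.9 mm gap, 30 N and negligible side load. I lift it straight up, then tip it using the joint-4 solution (ψ 20°, azimuth 10°), since the radial one passes close to the wrist singularity.

```bash
cat > f.py <<'E'
from d import *
a=L-np.pi/2
g0=np.array(current_position())
servo_line(g0+[0,0,.03],rate=.04); print("30mm",np.round(current_force(),1),current_finger_gap())
servo_line(g0+[0,0,.27],rate=.12); print(np.round(current_force(),1),current_finger_gap(),current_clock())
az,r=np.radians(10),.6
for z in (.38,.36,.33):
    pf=[r*np.cos(az),r*np.sin(az),z]; js=[]
    for t in (40,75):
        j=inverse_kinematics(pf,quat(final(a,np.radians(20),np.radians(t)))); js.append(j)
    print(z,[None if j is None else np.round(j,2) for j in js])
    if all(j is not None for j in js): break
q0=np.array(current_joint_pos()); q1=np.array(js[1])
for k in np.linspace(0,1,5)[1:]: goto_joints(q0+(q1-q0)*k)
sleep(.3)
print(current_clock(),np.round(current_position(),3),current_finger_gap(),current_grip_force(),np.round(current_force(),1))
c=capture("side"); cv2.imwrite("pics/s3.png",c["image"])
E
python3 f.py
```

```text
30mm [-0.5 -0.5 -1.6] 0.02939602338173113
[ 0.3 -0.6 -1.2] 0.02953979397269974 28.9417
0.38 [array([-0.36,  0.27,  1.47,  0.68,  1.59, -0.28]), array([-0.56,  0.49,  1.64,  1.11,  1.77, -0.67])]
30.8833 [0.59  0.106 0.38 ] 0.029959334517449095 30.000949683599174 [-0.3  0.6 -1.9]
```

View pics/s3.png

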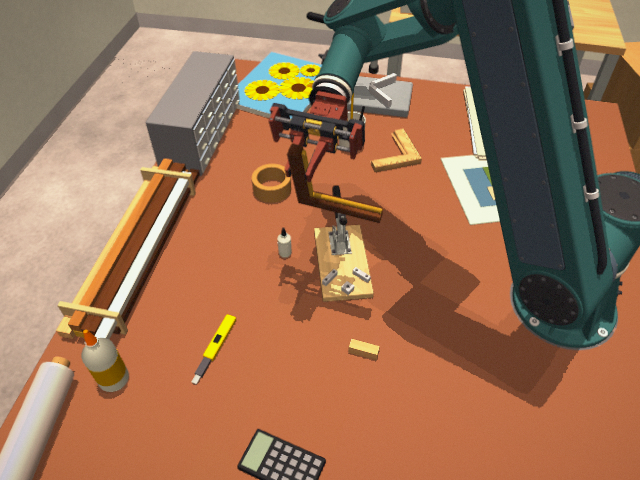

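The corner is held upright. The gripped leg runs from (298,145) down to the mitre at about (305,195), the other leg ends at (380,212), and the clamp below is open with no bystander moved. I check tilt, height and stillness from depth, then hand in if they pass.

```bash
cat > k.py <<'E'
from h import *
c=capture("side"); W=cloud(c); d=silhouettes("side","corner")
X=W[cv2.erode(d[0]["region"].astype(np.uint8),np.ones((3,3)))>0]; X=X[np.isfinite(X).all(1)]
m=np.median(X,0); X=X[np.linalg.norm(X-m,axis=1)<.16]
n=np.linalg.svd(X-X.mean(0),full_matrices=False)[2][2]
tilt=np.degrees(np.arccos(abs(n[2]))); print(d[0]["xy"],d[0]["conf"],len(X),X.min(0).round(3),X.max(0).round(3),"tilt",tilt)
print(current_grip_force(),np.abs(current_qvel()).max())
if tilt>62 and X[:,2].min()>.12: close_job(); print("closed",current_clock())
E
python3 k.py
```

```text
[317.5, 199.6] 0.82 1713 [0.437 0.064 0.274] [0.603 0.114 0.439] tilt 76.65036724896208
30.000793773215264 0.010177048222625261
the job is handed in; nothing more can be done
the job is handed in; nothing more can be done
```

The job is handed in at about 31 s: I locked the clamp, held it for over two seconds and swung it fully open, then lifted the corner out, and it is now held still in the gripper at about 77° with its lowest visible point about 27 cm above the bench.

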